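# Sort stone slabs into the thickness rack and lock it

### The job

Sort the two loose marble slabs standing in the wooden rests into the thickness rack beside the third: each goes upright, on its long edge, in the slot that just fits its thickness, thin one in the narrowest slot and thick one in the widest. Lower them gently all the way to the floor of the slot without letting them fall, for stone chips. When both are in, swing the rack's cam lever fully round to its stop so that the sliding bar locks the row, and leave the third slab in its middle slot and the other things on the table where they are.

Things in the scene. Friction and masses are not known exactly. Their poses are not given: they have to be found in the camera images.
- slab_thin: marble slab, a plate 110 long (its x) x 10 thick (its y) x 80 high (its z); About 0.24 kg. It starts standing on its long edge in the 30 mm wide, 16 mm deep groove of one of three identical low dark-wood rests (90 x 46, 28 high; the groove floor is 12 above the table, so the slab's top is 92 above it, and its upper 64 stand clear). One rest is empty. Origin: centre of its underside.
- slab_thick: marble slab, a plate 110 long (its x) x 24 thick (its y) x 80 high (its z); About 0.57 kg. It starts standing on its long edge in the 30 mm wide, 16 mm deep groove of one of three identical low dark-wood rests (90 x 46, 28 high; the groove floor is 12 above the table, so the slab's top is 92 above it, and its upper 64 stand clear). One rest is empty. Origin: centre of its underside.
- slab_mid: marble slab, a plate 110 long (its x) x 17 thick (its y) x 80 high (its z); Already seated in the middle slot of the rack. Origin: centre of its underside.
- rack: the thickness rack, fixed to the table: a wooden block with a dark floor, 216 wide (its y) x 196 long (its x), dividers 46 high, with three parallel slots along x, 65 apart, open upward; seated slabs stand 40 proud of the dividers, tops 86 above the table. A fixed stop closes the slots at the -x end, the sliding bar at the +x end. Origin: underside, below the middle slot's centre; z up.
- slot_thin (a point): the narrowest (rack -y side) slot: 136 long with the bar open, throat 13 wide and 26 deep, made for the slab 10 thick. Point: middle of the slot's floor (6 above the table); x along the slot, y across it, z up. The mouth is 14 wider than the throat and tapers in over 14; divider tops 40 above this floor; a slab that is too thick stops in the taper.
- slot_mid (a point): the middle slot: 136 long with the bar open, throat 20 wide and 26 deep, made for the slab 17 thick. Point: middle of the slot's floor (6 above the table); x along the slot, y across it, z up. The mouth is 14 wider than the throat and tapers in over 14; divider tops 40 above this floor; a slab that is too thick stops in the taper.
- slot_wide (a point): the widest (rack +y side, next to the lever) slot: 136 long with the bar open, throat 27 wide and 26 deep, made for the slab 24 thick. Point: middle of the slot's floor (6 above the table); x along the slot, y across it, z up. The mouth is 14 wider than the throat and tapers in over 14; divider tops 40 above this floor; a slab that is too thick stops in the taper.
- lever (a joint): angle of the cam lever, a flat steel arm on a vertical pivot at the rack's +y side. 0 = open, arm pointing away along rack +y; grows anticlockwise seen from above to its stop at 1.57 = locked, arm along rack -x beside the rack. Starts between 0 and 0.2. It stays where it is left; friction about 1 N at the knob, up to 4 N while the bar pushes slabs.
- bar: the aluminium bar across the +x ends of the slots, 40 high, moved only by the lever: locking slides it 18 towards rack -x, which pushes the slabs along their slots as needed and leaves 118 for the 110 long slabs. Its origin has no visible mark.
- lever_knob (a point): centre of the top of the upright black round knob at the end of the lever, 90 from the pivot: 20 across, 50 tall, standing on the arm; its top is 111 above the table, its foot 61. It can be pushed or gripped from above.
- lever_pivot (a point): the lever's pivot axis (vertical), at the height of the arm, 56 above the table, fixed to the rack at its +y side.
- spray_bottle: bystander: clear bottle 72 across, 190 high, standing near the far edge. Origin: centre of its underside.
- hammer: bystander: hammer lying on the table beyond the rack. Origin: underside.
- tub: bystander: white plastic tub 90 across, 55 high, standing near the robot. Origin: centre of its underside.
- nippers: bystander: tile nippers with red handles, 170 long, lying near the rests. Origin: underside, by the pivot.
- jar: bystander: glass jar 72 across, 85 high, with a metal lid, on the left near the robot. Origin: centre of its underside.
There are look-alikes about, which are no part of the job. Leave any blue or green look-alike of the slab_thick alone.

How it is judged:
By the outcome, as a careful person would: the job done as asked, in the order asked, and still so for the second after the job is handed in, with the robot touching nothing.
It also fails if it takes over 72 s, if anything falls off the work surface, if the arm or the gripper's body presses on something with over 40 N, if the wrist force passes 120 N, or if a joint passes its speed limit or range.

### The arm

A 6-joint arm with a two-finger parallel gripper is mounted at the origin on the work surface. World frame = base frame: x ahead of the robot, y to its left, z up, the work surface at z = 0. Lengths are in m, angles in rad, forces in N, time in s.
With the tool pointing down it reaches from about 0.325 to 0.9 m from the base axis. Payload 6.1 kg.
Tool frame: the origin (TCP) lies on the mounting face of the last link; the fingertips stand 182 mm ahead of it and the grasp point (between the pads) lies 164 mm ahead of it; z points along the fingers, y is the line along which they close (so a half turn about z gives the same grasp; the last joint's range is limited). The gripper opens to 87 mm and grips with 3 to 60 N. Pads are 19 mm wide; open, the fingers measure 117 mm over their backs; the gripper's body (75 mm by 190 mm) begins 51 mm behind the grasp point.
Start: joints at [-1.238, 0.22, 1.526, -0, 1.395, -0.126], TCP at [0.277, -0.56, 0.405] pointing down, gripper open.
Joint ranges: [-2.98, 2.98], [-0.91, 2.08], [0.09, 2.57], [-1.24, 4.39], [0.2, 2.65], [-2.68, 2.68]. Speed limits (rad/s): [2.57, 2.57, 3.01, 3.14, 3.14, 3.14].

### API

Orientations are given as a rotation vector (axis times angle).
In Python, from workcell import bot gives the robot as it stands. The module is installed in compiled form; this text tells all that it offers. Calls block until the motion is done:
- bot.move_to(position, orientation): joint-space move of the TCP to a pose.
- bot.line_to(position, max_speed=0.15, orientation=None): straight line of the TCP; orientation=None keeps the orientation; max_speed is the mean speed in m/s.
- bot.move_j(angles): joint-space move.
- bot.move_gripper(opening): finger opening in m; the grip force is fixed at half the most; returns when the fingers have stopped.
- bot.dwell(seconds).
- bot.inverse_kinematics(position, orientation): joint angles nearest the present ones, or None.
- bot.read_state(): the state.
- bot.get_image(name): name is "scene" or "top" or "wrist"; returns a dict with "pixels" (480x640x3 uint8, red, green, blue), "fovy" (degrees; the focal length in pixels is half the picture's height over the tangent of half this angle, whatever the lens; pixels are square), "cx", "cy" (the principal point, pixels), "k1" (the pictures are not rectified: a ray, as slopes to the right and down, at radius r is drawn at 1 + k1 r^2 times it, then the intrinsics apply), "extrinsics" (4x4, takes a point from world to camera coordinates). Camera axes: x right, y down, z forward; pixel columns grow to the right and rows downward; lengths in m; the calibration is good to about 2 mm. A picture is of the moment at which its call begins. There is no depth.
A pose or a line that the arm cannot do raises bot.PlanningError and nothing moves.
- bot.close_job(): hands the job in; it is judged then, once.
The state is a dict: "clock": time; "q": joint angles; "joint_velocities": joint speeds; "tau": joint torques, N m; "tool_pos": TCP position; "tool_rot": TCP orientation; "ft_force": force on the tool from outside, world axes, zero at the start; "ft_torque": the same for the moment, N m; "width": finger opening in m; "grip_force": force on a finger pad.
Only numpy, scipy, OpenCV 4.12 (cv2) and the standard library are available. Lean on these libraries where they do the work, as an engineer would, in place of code of your own. Each camera call takes 0.05 s, during which the arm holds its last target. There are 200 camera calls.

## Working session

There is one attempt and no reset: what is moved stays moved. The work goes in short steps, each a Python script; the robot and the scene stay as the last script left them, time stands still between calls to the robot, and variables do not carry over. Pictures are saved under pics/ and viewed, at most 10 in all, crops included, and the job is handed in when it is done.

```bash
mkdir -p pics
cat > h.py <<'E'
import numpy as np, cv2
from workcell import bot
from scipy.spatial.transform import Rotation as R
def K(im):
    f=240/np.tan(np.radians(im["fovy"])/2)
    return f
def ray(im,u,v):
    f=K(im); d=np.array([(u-im["cx"])/f,(v-im["cy"])/f]); r=np.linalg.norm(d); s=r
    for _ in range(30): s=r/(1+im["k1"]*s*s)
    d=d*(s/r if r>0 else 1)
    E=np.array(im["extrinsics"]); Rm=E[:3,:3]; o=-Rm.T@E[:3,3]
    return o,Rm.T@np.array([d[0],d[1],1])
def onz(im,u,v,z):
    o,d=ray(im,u,v); return o+d*(z-o[2])/d[2]
def proj(im,p):
    E=np.array(im["extrinsics"]); c=E[:3,:3]@np.asarray(p)+E[:3,3]; a=c[:2]/c[2]
    return a*(1+im["k1"]*(a@a))*K(im)+[im["cx"],im["cy"]]
def get(name,fn=None):
    im=bot.get_image(name)
    if fn: cv2.imwrite("pics/"+fn,im["pixels"][:,:,::-1])
    return im
def down(yaw): # tool z down, tool y (closing) direction at angle yaw from world +y ... closing dir = (sin yaw', )
    # tool x at angle yaw in world xy; tool y = (sin yaw, -cos yaw)
    return (R.from_euler('z',yaw)*R.from_euler('x',np.pi)).as_rotvec()
E
python3 - <<'E'
from h import *
import pickle
for n in("top","scene","wrist"):
    im=get(n,n+"0.png"); pickle.dump(im,open(n+".pkl","wb"))
    E=np.array(im["extrinsics"]); print(n,im["fovy"],im["k1"],im["cx"],im["cy"],-E[:3,:3].T@E[:3,3],E[2,:3])
print(bot.read_state())
E
```

```text
top 49.00739581738397 -0.017217444954983747 312.1148170652484 236.10569490102492 [0.3327986  0.11132761 1.2272398 ] [ 0.14612381 -0.01004804 -0.98921528]
scene 48.44636087360576 -0.14351647761319333 315.14331837497747 235.6506721559049 [1.03535213 0.98798747 0.93144259] [-0.42410513 -0.65503014 -0.62535618]
wrist 70.55539798031754 0.011810619120320179 320.51395380753036 235.54333772848616 [ 0.35044096 -0.52487384  0.38464702] [-0.26687507 -0.13056153 -0.95484626]
{'clock': 0.15, 'q': array([-1.23810396e+00,  2.21071499e-01,  1.52733198e+00, -2.33492496e-05,
        1.39468376e+00, -1.26114744e-01]), 'joint_velocities': array([ 8.89401114e-04, -2.09994204e-03, -3.51482277e-03,  2.92842881e-05,
        4.14123302e-04, -1.22998529e-03]), 'tau': array([ 1.59813611e-03, -4.95191860e+01, -3.87881577e+01,  6.99190772e-02,
        5.30601153e-02, -8.02355567e-05]), 'tool_pos': array([ 0.2767196 , -0.56018363,  0.40388055]), 'tool_rot': array([-3.05784298e+00, -7.14056711e-01,  2.77840263e-04]), 'ft_force': array([-0.12493178, -0.65542913,  0.88840332]), 'ft_torque': array([-0.00237952, -0.00227345,  0.06846145]), 'grip_force': 0.0, 'width': 0.0874799646501113}
```

View pics/top0.png

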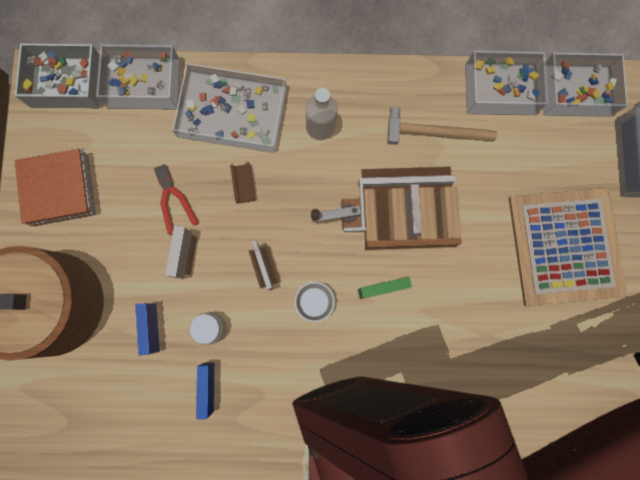

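View pics/scene0.png

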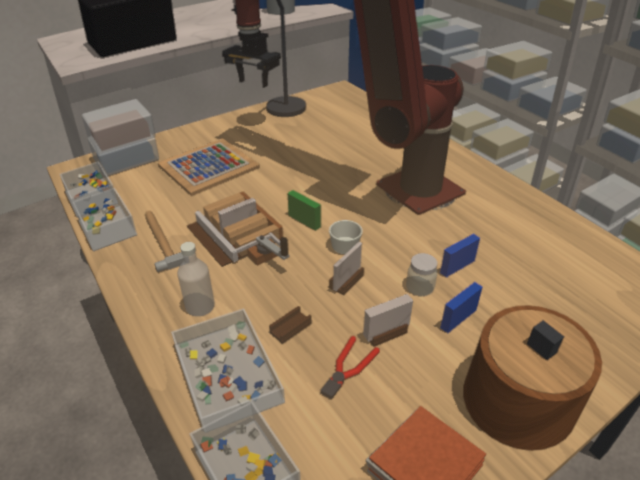

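The top view shows the rack at about (410,208), with its bar at (407,181) and the lever knob at (316,215). White slabs stand in dark rests at (262,265), the thin one, and (180,252), the thick one. The empty rest is at (243,183). The look-alikes are blue at (147,328) and (205,390), and green at (385,288). Only the two white ones in rests fit the description, so I'll confirm them in a crop.

Run:
```python
import cv2
a=cv2.imread("pics/top0.png")[150:300,160:480]
cv2.imwrite("pics/c1.png",cv2.resize(a,None,fx=2.5,fy=2.5,interpolation=cv2.INTER_CUBIC))
import pickle; from h import *
im=pickle.load(open("top.pkl","rb"))
for n,u,v,z in [("thin",262,264,.092),("thick",178,251,.092),("rack",412,207,.046),("knob",316,215,.111)]: print(n,onz(im,u,v,z))
```

```text
thin [0.4380889  0.20734309 0.092     ]
thick [0.4638907 0.389932  0.092    ]
rack [ 0.57790065 -0.12892955  0.046     ]
knob [0.54379588 0.09216342 0.111     ]
```

View pics/c1.png

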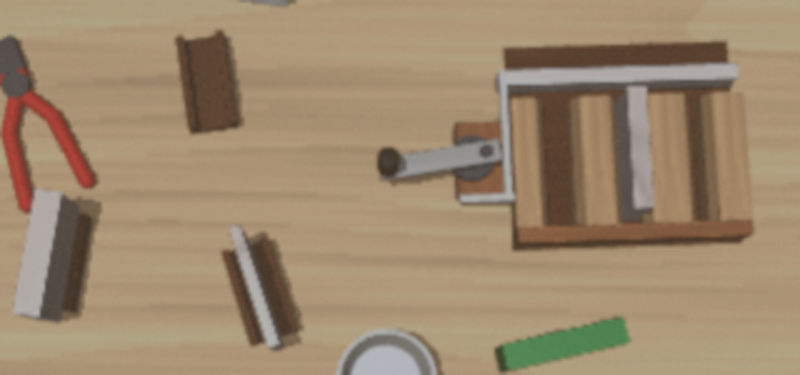

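The crop confirms white thin (crop 257,288) and white thick (45,255) slabs in the rests. The middle slab is seated and the lever is nearly open. Next I move in for close wrist views.

Run:
```python
from h import *
import pickle
for n,p in [("wr",(.55,-.10,.46)),("ws",(.45,.30,.46))]:
    bot.move_to(p,down(np.pi)); bot.dwell(.3)
    im=get("wrist",n+".png"); pickle.dump(im,open(n+".pkl","wb"))
s=bot.read_state();print(s["clock"],s["q"],s["tool_pos"])
im=get("top","top1.png");pickle.dump(im,open("top1.pkl","wb"))
```

```text
4.3167 [ 4.41182199e-01 -1.33261934e-02  1.67563886e+00 -1.96363641e-05
  1.47934789e+00 -1.12871650e+00] [0.45032251 0.29957343 0.45996717]
```

View pics/wr.png

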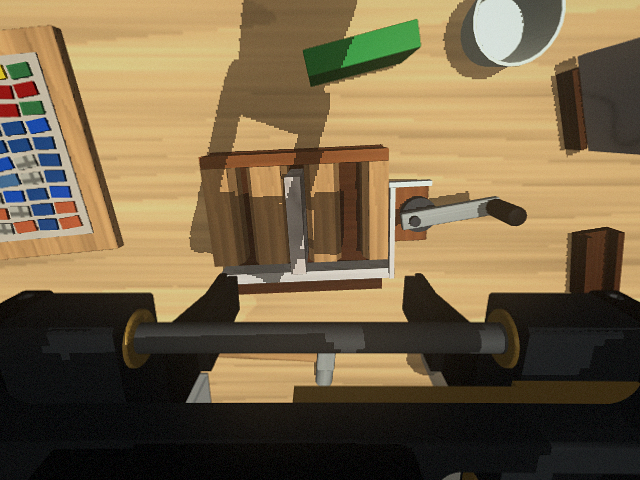

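View pics/ws.png

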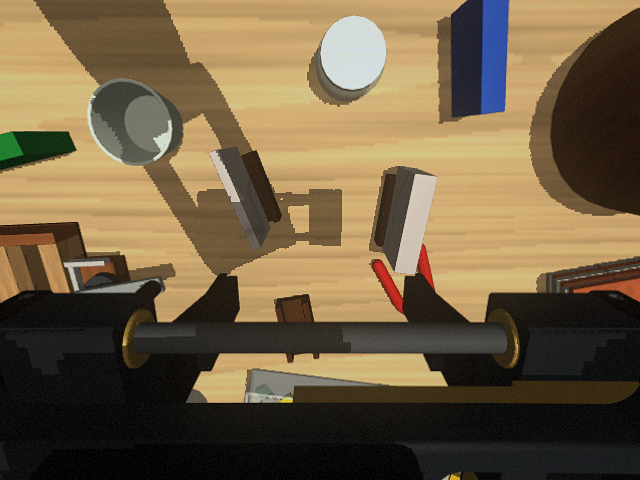

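The wrist views show the rack (200–388, 150–290), the knob at (512,212), the thin slab's top at about (240,198) and the thick one's at about (413,222). I'll mask the tops and enlarge.

```bash
cat > m.py <<'E'
from h import *
import pickle
def tops(im,box,z,lo,smax=45):
    x0,y0,x1,y1=box; hsv=cv2.cvtColor(im["pixels"],cv2.COLOR_RGB2HSV)
    m=((hsv[...,1]<smax)&(hsv[...,2]>lo)).astype(np.uint8); k=np.zeros_like(m); k[y0:y1,x0:x1]=m[y0:y1,x0:x1]
    c=max(cv2.findContours(k,0,1)[0],key=cv2.contourArea)
    P=np.array([onz(im,u,v,z)[:2] for u,v in c[:,0]])
    r=cv2.minAreaRect((P*1000).astype(np.float32)); b=cv2.boxPoints(r)
    e=[b[1]-b[0],b[2]-b[1]]; e=max(e,key=np.linalg.norm); a=np.arctan2(e[1],e[0])%np.pi
    return np.round(r[0],1),np.round(r[1],1),round(((a+np.pi/2)%np.pi)-np.pi/2,3),c
if __name__=="__main__":
    L={n:pickle.load(open(n+".pkl","rb")) for n in("wr","ws","top1")}
    for n,nm,box,z,lo in [("thick","ws",(380,160,445,285),.092,140),("thin","ws",(200,140,280,260),.092,100),("mid","wr",(278,165,310,268),.086,100),
        ("thick","top1",(160,215,200,285),.092,140),("thin","top1",(245,235,285,295),.092,140),("mid","top1",(405,183,425,240),.086,110)]:
        try:
            *r,c=tops(L[nm],box,z,lo); print(n,nm,*r); cv2.drawContours(L[nm]["pixels"],[c],-1,(255,0,255),1) if nm!="top1" else 0
        except Exception as e: print(n,nm,e)
    a=L["ws"]["pixels"][145:285,190:540]; b=L["wr"]["pixels"][140:295,190:540]
    cv2.imwrite("pics/c2.png",cv2.resize(np.vstack([a,b])[:,:,::-1],None,fx=2,fy=2,interpolation=cv2.INTER_NEAREST))
E
python3 m.py
```

```text
thick ws [466.4 397.9] [ 23.1 109. ] -0.134
thin ws [428.  205.2] [83.6  9.4] 0.342
mid wr [ 565.1 -129.8] [101.6  16.4] 0.047
thick top1 [426.8 403. ] [23.4 33.9] -0.146
thin top1 [412.8 200. ] [55.4 10.2] 0.346
mid top1 [ 567.8 -123. ] [113.6  29. ] 0.045
```

View pics/c2.png

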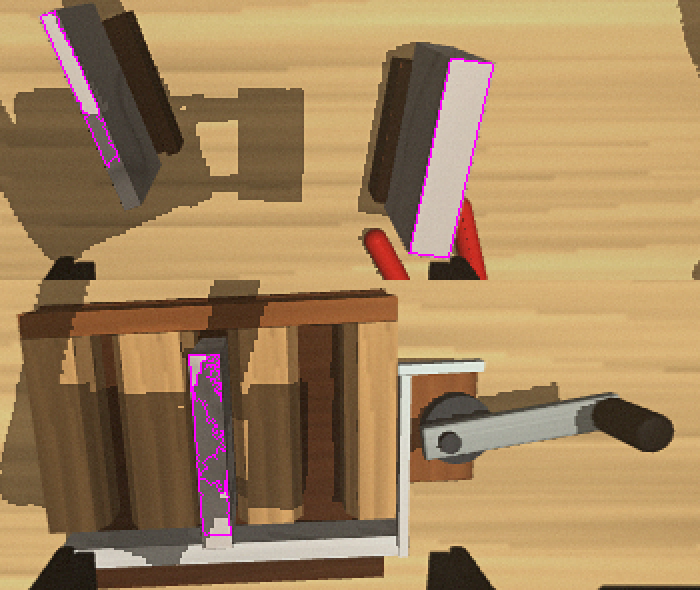

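Run:
```python
from h import *
import pickle
im=pickle.load(open("wr.pkl","rb"))
W=lambda x,y,z:onz(im,190+x/2,140+(y-280)/2,z)[:2]
def seg(n,a,b,z):
    A,B=W(*a,z),W(*b,z); d=B-A; print(n,A.round(4),B.round(4),np.linalg.norm(d).round(4),np.degrees(np.arctan2(d[1],d[0])).round(2))
seg("stop far edge",(22,312),(385,291),.046)
seg("stop near edge",(20,337),(397,320),.046)
seg("left side",(22,337),(49,532),.046)
seg("bar outer",(100,568),(398,555),.046)
seg("bar inner",(75,546),(395,536),.046)
seg("wideslot L edge",(299,330),(301,522),.046)
seg("wideslot R edge",(358,325),(357,518),.046)
seg("midtop left edge",(190,357),(206,545),.086)
seg("midtop right edge",(219,355),(232,545),.086)
p=W(450,442,.062);k=W(655,431,.111);print(p,k,np.linalg.norm(k-p),np.arctan2(*(k-p)[::-1]))
for n in("top1",):
    t=pickle.load(open(n+".pkl","rb"));
    # project hypothesised rack frame in wr
y=.047;Rm=R.from_euler('z',y).as_matrix();o=np.array([.570,-.1296,0])
for n,q in [("corner-+",(-.098,.108,.046)),("corner--",(-.098,-.108,.046)),("corner++",(.098,.108,.046)),("wideL-",(-.06,.0445,.046)),("wideR-",(-.06,.0855,.046)),("wideR+",(.06,.0855,.046)),("thinL-",(-.06,-.0785,.046)),("thinR-",(-.06,-.0515,.046))]:
    u=proj(im,o+Rm@np.array(q)); print(n,(u[0]-190)*2,(u[1]-140)*2+280)
```

```text
stop far edge [ 0.4961 -0.2374] [ 0.4849 -0.0322] 0.2055 93.13
stop near edge [ 0.5101 -0.2401] [ 0.5009 -0.0245] 0.2158 92.45
left side [ 0.5101 -0.2389] [ 0.6304 -0.2349] 0.1204 1.95
bar outer [ 0.6552 -0.2047] [ 0.6464 -0.0156] 0.1894 92.65
bar inner [ 0.64   -0.2194] [ 0.6335 -0.0182] 0.2013 91.85
wideslot L edge [ 0.5063 -0.0802] [ 0.624  -0.0772] 0.1177 1.45
wideslot R edge [ 0.5036 -0.0466] [ 0.6214 -0.0425] 0.1178 2.02
midtop left edge [ 0.5162 -0.1388] [ 0.6222 -0.1332] 0.1061 3.02
midtop right edge [ 0.5152 -0.1237] [ 0.6222 -0.1185] 0.1071 2.79
[0.56843013 0.00680878] [0.55010152 0.09398233] 0.08907954032129477 1.778032069446188
corner-+ 397.3440810508989 257.5638583410173
corner-- 10.007391266896889 277.1691999022885
corner++ 394.0887790391895 578.5788982401974
wideL- 285.4101164308271 332.95412574262264
wideR- 357.1015880204875 329.37157578416964
wideR+ 358.4401647826834 524.8220138252664
thinL- 71.6680800361741 343.4209239374027
thinR- 118.46448802191071 341.1567106021291
```

```bash
cat > act.py <<'E'
from h import *
RY=.042; O=np.array([.5705,-.1294]); ex=np.array([np.cos(RY),np.sin(RY)]); ey=np.array([-ex[1],ex[0]])
st=bot.read_state
def pick(xy,yaw,z=.241):
    o=down(np.pi+yaw); bot.move_gripper(.087)
    bot.move_to((*xy,.33),o); bot.line_to((*xy,z),.12); bot.move_gripper(0.0)
    s=st(); print("grip",s["width"],s["grip_force"],s["clock"])
    bot.line_to((*xy,z+.03),.05); bot.line_to((*xy,.385),.25)
    s=st(); print("lift",s["width"],s["grip_force"],s["ft_force"].round(2),s["clock"])
def hover(xy): bot.move_to((*xy,.385),down(np.pi+RY))
def lower(xy,zfree=.285,zend=.229,step=.003,lim=3.):
    xy=np.array(xy,float); bot.line_to((*xy,zfree),.15); bot.dwell(.3); f0=st()["ft_force"].copy(); z=zfree
    while z>zend:
        z-=step if z>.242 else .0015
        bot.line_to((*xy,z),.03); f=st()["ft_force"]-f0; fy=f[:2]@ey; print(round(z,4),xy.round(4),f.round(1))
        if abs(fy)>2: xy+=ey*np.sign(fy)*.0007
        if f[2]>lim:
            if z<.2385: break
            if abs(fy)<=1.: print("early stop"); break
    return xy,z,f0
E
python3 - <<'E'
from act import *
pick((.4404,.2096),.344)
hover(O-.065*ey)
get("wrist","h1.png")
print(st()["tool_pos"],st()["clock"])
E
```

```text
grip 0.009639150588923947 29.97963499976322 7.3667
lift 0.009512867190519872 29.97567545855418 [-0.6  -0.27 -2.89] 8.725
[ 0.5734108  -0.19301452  0.38493495] 10.3417
```

View pics/h1.png

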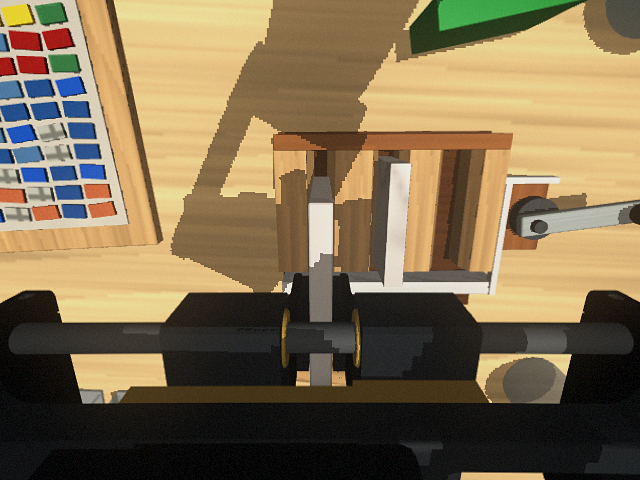

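The slab hangs straight at (320,230), in line with the thin slot's dark strip at (320,160). I'll lower it.

Run:
```python
from act import *
r=lower(O-.065*ey); print(r, st()["tool_pos"],st()["clock"],st()["width"])
```

```text
0.282 [ 0.5732 -0.1943] [ 0.6 -0.3  1.5]
0.279 [ 0.5732 -0.1943] [-0.4  0.1  1.4]
0.276 [ 0.5732 -0.1943] [0.5 0.  0.6]
0.273 [ 0.5732 -0.1943] [-0.4  1.   1.2]
0.27 [ 0.5732 -0.1943] [0.6 1.  1.7]
0.267 [ 0.5732 -0.1943] [0.4 0.2 1.5]
0.264 [ 0.5732 -0.1943] [-0.2 -0.7  0.4]
0.261 [ 0.5732 -0.1943] [0.7 0.6 1.3]
0.258 [ 0.5732 -0.1943] [0.8 0.6 0.5]
0.255 [ 0.5732 -0.1943] [0.4 0.1 1.1]
0.252 [ 0.5732 -0.1943] [ 1.1 -0.   1.2]
0.249 [ 0.5732 -0.1943] [ 0.4 -0.2  1.1]
0.246 [ 0.5732 -0.1943] [ 0.6 -0.4  0.9]
0.243 [ 0.5732 -0.1943] [0.8 0.4 1.3]
0.24 [ 0.5732 -0.1943] [0.7 0.5 1.5]
0.2385 [ 0.5732 -0.1943] [ 0.1 -0.6  1.1]
0.237 [ 0.5732 -0.1943] [ 0.2 -0.2  2.3]
0.2355 [ 0.5732 -0.1943] [ 0.1 -0.4  1.6]
0.234 [ 0.5732 -0.1943] [-2.8  0.4  8.8]
(array([ 0.5732292 , -0.19434268]), 0.23399999999999993, array([-0.49778661,  0.04264948, -3.42254886])) [ 0.57337601 -0.19438041  0.23497692] 16.2083 0.009483178945956967
```

Contact came at the expected floor height with almost no side force. I'll release it and fetch the thick slab.

Run:
```python
from act import *
p=O-.065*ey
bot.move_gripper(.036); print(st()["clock"],st()["ft_force"])
bot.line_to((*p,.30),.12); bot.line_to((*p,.385),.3)
pick((.4664,.3979),-.134)
hover(O+.065*ey); bot.dwell(.2)
im=get("wrist","h2.png"); print(st()["tool_pos"],st()["clock"])
```

```text
16.9667 [ 0.09469832  0.26214388 -0.01182278]
grip 0.024031896885693182 29.8294223472476 23.275
lift 0.02391224683158142 29.82634350657463 [-1.39  0.72 -7.  ] 24.6333
[ 0.56787131 -0.0637033   0.38500858] 26.6083
```

View pics/h2.png

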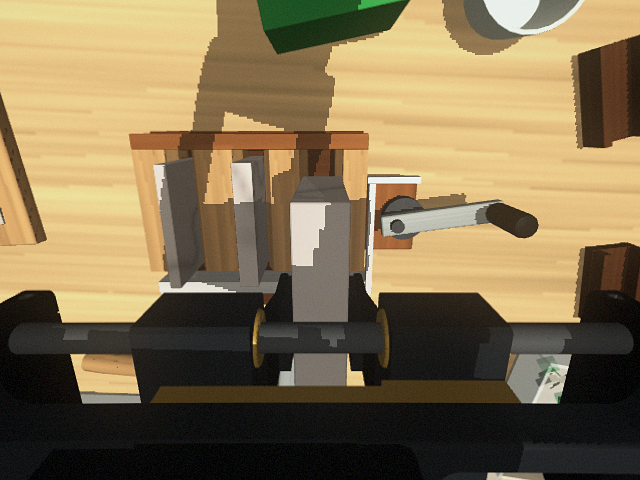

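The thin slab is seated at about (165,225). The thick slab (320,250) hangs in line with the wide slot, whose mouth shows at (320,160).

Run:
```python
from act import *
r=lower(O+.065*ey); print(r, st()["tool_pos"],st()["clock"],st()["width"])
```

```text
0.282 [ 0.5678 -0.0645] [-0.  -0.  -0.5]
0.279 [ 0.5678 -0.0645] [ 0.3  0.5 -0.1]
0.276 [ 0.5678 -0.0645] [ 0.7  0.5 -0. ]
0.273 [ 0.5678 -0.0645] [-0.  -0.2 -0. ]
0.27 [ 0.5678 -0.0645] [-0.2  0.6 -0.6]
0.267 [ 0.5678 -0.0645] [ 0.6  0.1 -0.4]
0.264 [ 0.5678 -0.0645] [ 1.2  0.2 -0.3]
0.261 [ 0.5678 -0.0645] [ 0.1  0.6 -0. ]
0.258 [ 0.5678 -0.0645] [0.4 0.7 0.3]
0.255 [ 0.5678 -0.0645] [ 1.2  0.2 -0.3]
0.252 [ 0.5678 -0.0645] [-0.1  0.7 -0.1]
0.249 [ 0.5678 -0.0645] [ 0.2  0.8 -0.5]
0.246 [ 0.5678 -0.0645] [-0.5 -0.5  0. ]
0.243 [ 0.5678 -0.0645] [1.4 0.6 0.5]
0.24 [ 0.5678 -0.0645] [ 0.1  0.2 -0.3]
0.2385 [ 0.5678 -0.0645] [-0.9  0.2 -0.1]
0.237 [ 0.5678 -0.0645] [0.7 0.5 0.1]
0.2355 [ 0.5678 -0.0645] [ 0.5 -0.4 -0.3]
0.234 [ 0.5678 -0.0645] [-2.6  2.5  9.6]
(array([ 0.56774141, -0.06375794]), 0.23399999999999993, array([-0.51268709, -0.32756758, -5.10515327])) [ 0.5679452  -0.06437895  0.23492838] 32.475 0.023832504284430515
```

```bash
cat >> act.py <<'E'
PV=np.array([.5684,.0068])
def kn(th,z): return (*(PV+.0895*np.array([np.cos(th),np.sin(th)])),z)
E
python3 - <<'E'
from act import *
p=O+.065*ey
bot.move_gripper(.048); print(st()["clock"],st()["ft_force"])
bot.line_to((*p,.30),.12); bot.line_to((*p,.36),.3)
t0=1.778
bot.move_gripper(.038)
bot.move_to(kn(t0,.33),down(t0)); bot.dwell(.2); f0=st()["ft_force"].copy()
for z in (.276,.265,.254):
    bot.line_to(kn(t0,z),.06); f=st()["ft_force"]-f0; print(z,f.round(1))
    if f[2]>4: raise SystemExit
bot.move_gripper(.025); print("w",st()["width"],st()["grip_force"],(st()["ft_force"]-f0).round(1))
th=t0
while th<3.30:
    th+=.1 if th<3.05 else .02
    bot.line_to(kn(th,.254),.07,down(th)); f=st()["ft_force"]-f0
    tang=f[:2]@np.array([-np.sin(th),np.cos(th)]); rad=f[:2]@np.array([np.cos(th),np.sin(th)])
    print(round(th,3),"t",tang.round(1),"r",rad.round(1),"z",f[2].round(1),st()["clock"])
    if tang<-12 or abs(rad)>12: break
E
```

```text
33.2083 [-0.07944259  0.04783727 -0.41930669]
0.276 [-0.7  0.5 -0.8]
0.265 [-1.4  0.2 -0.5]
0.254 [ 0.3 -0.4 -1. ]
w 0.025373671801930293 0.0 [-1.3 -0.5 -0.8]
1.878 t 0.3 r 0.5 z -0.7 39.0417
1.978 t 0.3 r -0.2 z -0.5 39.3167
2.078 t -0.0 r 0.4 z -1.4 39.5917
2.178 t -0.2 r 1.2 z 0.3 39.8667
2.278 t 0.3 r 0.4 z -1.0 40.1417
2.378 t -0.1 r 0.3 z -1.3 40.4167
2.478 t 0.3 r -0.3 z -0.2 40.6917
2.578 t -0.5 r 0.5 z -0.6 40.9667
2.678 t -0.4 r -0.0 z -0.8 41.2417
2.778 t -0.1 r 1.0 z -1.0 41.5167
2.878 t 0.1 r 0.6 z -1.3 41.7917
2.978 t 0.0 r -0.8 z -1.2 42.0667
3.078 t -0.2 r 0.4 z 0.4 42.3417
3.098 t -0.5 r 0.2 z -1.4 42.5917
3.118 t -1.5 r 0.1 z -0.8 42.8417
3.138 t -1.0 r -0.6 z -0.7 43.0917
3.158 t -1.0 r 0.4 z -1.7 43.3417
3.178 t -0.3 r -0.4 z -0.8 43.5917
3.198 t -0.9 r 0.3 z -0.2 43.8417
3.218 t -4.7 r 0.2 z -0.8 44.0917
3.238 t -11.5 r -1.6 z -0.6 44.3417
3.258 t -19.1 r -4.2 z -0.9 44.5917
```

The knob met a firm stop at the expected angle. I'll back off, lift clear and look.

Run:
```python
from act import *
bot.line_to(kn(3.195,.254),.05); bot.move_gripper(.036); bot.line_to(kn(3.195,.32),.15)
bot.move_to((.40,.22,.46),down(np.pi)); bot.dwell(.2)
im=get("top"); a=im["pixels"][150:300,160:480]; w=get("wrist")["pixels"]
cv2.imwrite("pics/f.png",np.vstack([cv2.resize(a,(640,300)),cv2.resize(w,(400,300)) if 0 else cv2.resize(w[:300],(640,300))])[:,:,::-1])
print(onz(im,*[400,230],.1),st()["clock"])
```

```text
[ 0.51534605 -0.09096002  0.1       ] 47.3417
```

View pics/f.png

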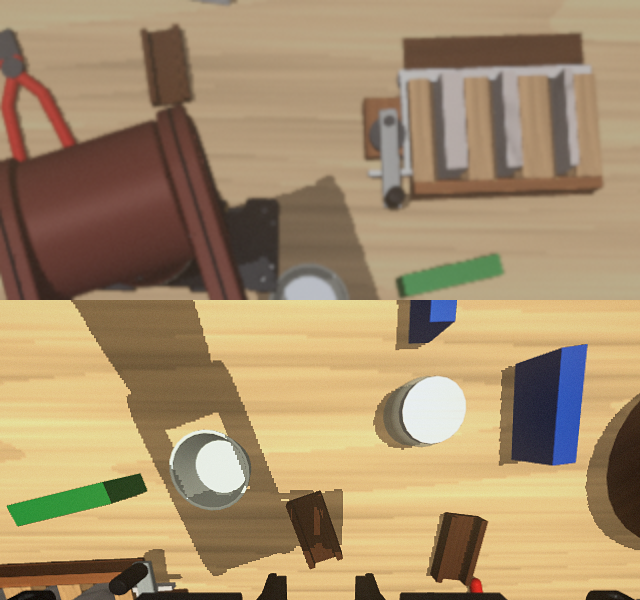

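The picture shows all three slabs upright in their slots at (455,120), (510,120) and (565,115). The bar is in and the lever lies along rack -x, from (388,120) to (394,198). Everything else is where it was.

```bash
python3 -c "
from workcell import bot
print(bot.close_job())"
```

```text
the job is handed in; nothing more can be done
None
```

The job is handed in at about 47 s: the thin and thick slabs stand on the floors of the narrowest and widest slots, the lever is against its stop with the bar locked, and I saw nothing else moved.

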